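Ink the oblong seal and hold it pressed in the corner of the seal square

ROBOT

A 7-joint arm with a two-finger parallel gripper is mounted at the origin on the work surface. World frame = base frame: x ahead of the robot, y to its left, z up, the work surface at z = 0. Lengths are in m, angles in rad, forces in N, time in s.
With the tool pointing down it reaches from about 0.425 to 0.875 m from the base axis. Payload 4.7 kg.
Tool frame: the origin (TCP) lies on the centre line of the jaws, within the pads' length; the fingertips stand ahead of it and the grasp point (between the pads) lies 2 mm behind it (nose_length is the z of the fingertips in the tool frame, in m); z points along the fingers, y is the line along which they close (so a half turn about z gives the same grasp; the last joint's range is limited). The gripper opens to 87 mm and grips with 3 to 60 N. Pads are 19 mm wide; open, the fingers measure 117 mm over their backs; the gripper's body (75 mm by 190 mm) begins 51 mm behind the grasp point.
Start: joints at [-1.09, 0.321, -0.07, 1.45, 0.023, 1.371, -0.057], TCP at [0.293, 0.58, 0.24] pointing down, gripper open.
Joint ranges: [-2.86, 2.86], [-0.3, 2.09], [-1.38, 1.24], [0.06, 2.45], [-1.56, 4.7], [0.09, 2.05], [-2.69, 2.69]. Speed limits (rad/s): [2.57, 2.57, 3.14, 3.14, 3.14, 3.14, 3.14].

INTERFACE

Orientations are given as a rotation vector (axis times angle).
In Python, from bench import * gives the robot as it stands.
- The arm moves only by the tool send_rows, never from a script. Its arguments are lists of equal length, an entry for each row: "xyz": the shift along the tool's x, y, z in mm, a list of three; "dr": the turn, a rotation vector about the tool's x, y, z in rad, a list of three. A call has exactly 10 rows; each row is the pose to reach, as a shift and turn from the pose commanded when the call began, along the tool's axes at that moment; what a row does not reach only later rows make up. A row lasts 1/12 s, in which the tool goes at most 41.7 mm and 7.16 degrees, less where a joint would pass 70% of its speed; a pose out of reach is approached as far as the arm can. A call with a gripper value outside its range is refused whole. "jaw" is the finger opening in mm, from 0 to 87, set as the call begins (left out, the last holds). The fingers move at their own pace and stop on an object; "grip_force" is the grip in N (left out, the last holds). Time passes only in rows, so rows that repeat a pose let the fingers close, or fill a call up. It gives the time, the measured TCP pose, the force, the opening and the grip force at its end, in the units of the state.
- get_state(): the state, without advancing time (a new reading comes with each control period).
- get_image(name): name is "scene" or "top" or "wrist"; returns the picture (384x512x3 uint8, red, green, blue); there is no depth.
- calibration(name): a dict with "vfov" (degrees; the focal length in pixels is half the picture's height over the tangent of half this angle, whatever the lens; pixels are square), "cx", "cy" (the principal point, pixels), "rvec" (rotation vector, rad) and "tvec" (3), from world to camera coordinates, as OpenCV has them; the wrist camera has in their place "hand_eye" (4x4, takes a point from camera to tool coordinates, whose origin is the TCP and whose axes are the flange's). Camera axes: x right, y down, z forward; pixel columns grow to the right and rows downward; lengths in m; the calibration is good to about 2 mm. A picture is of the moment at which its call begins: read the wrist's pose just before it. calibration takes no time and is no camera call.
- close_job(): hands the job in; it is judged then, once.
The state is a dict: "time": time; "joint_positions": joint angles; "qd": joint speeds; "joint_torque": joint torques, N m; "position": TCP position; "tool_rot": TCP orientation; "ft_force": force on the tool from outside, world axes, zero at the start; "torque": the same for the moment, N m; "grip_width": opening from 0.0 (shut) to 1.0 (fully open); "grip_force": force on a finger pad.
Only numpy, scipy, OpenCV 4.12 (cv2) and the standard library are available. Lean on these libraries where they do the work, as an engineer would, in place of code of your own. Each camera call takes 0.05 s, during which the arm holds its last target. There are 200 camera calls.

TASK

Sign the finished board: pick the oblong stone seal off the tray, press its whole foot lightly (a few newtons) on the open stamp pad to ink it, then set it down upright on the paper board in the inner corner of the brass seal square, long side against the long arm and short side against the short arm, without shifting the square or printing anywhere else on the board. Keep a light steady pressure of about 8 newtons on it, never bearing down hard, and finish while still gripping and pressing the seal there: do not let go. Leave the other seals and the paperweight where they are.

Things in the scene. Friction and masses are not known exactly. Their poses are not given: they have to be found in the camera images.
- seal_oblong: The seal to use: upright oblong block of pale stone, 34 x 22 mm in plan (x long, y short), 72 mm tall, about 0.15 kg, red residue round its foot, thin darker band 64 mm up; the only oblong one and the tallest of the four. Origin: centre of its underside (the printing foot), z up. It starts on the tray floor. Either way round will do (a half turn prints the same).
- seal_square: Brass L-shaped square lying loose on the board, 12 mm high, 0.36 kg (a 2 N push slides it). Origin: its inner corner, underside. Long arm: inner edge from there 110 mm along +x, arm 22 mm wide on the -y side. Short arm: inner edge 70 mm along +y, arm 22 mm wide on the -x side. The seal stands in the +x +y corner: touching both arms its centre is at x 17, y 11 mm, long side along x.
- spot (a point): On the seal square, underside level: the place for the centre of the seal's foot (x = 17.5 mm, y = 11.5 mm from the inner corner, half a millimetre off both arms). Axes as the seal square's.
- long_end (a point): On the seal square: far end of the long arm's inner edge, 110 mm from the inner corner, mid-height.
- board: Stiff white paper board, 273 x 242 x 3 mm, with a brass-coloured edge and black brush strokes, lying on the dark felt mat; it does not slide, but sinks on the felt by about 0.1 mm per newton pressed on it. Origin: centre of its underside; its top is 3 mm above that (6 mm above the table).
- ink_pad: Stamp pad in an open steel tin, 110 x 74 mm, fixed; origin: centre of the tin's underside. Its red felt pad, 98 (x) x 62 (y) mm, stands 16 mm above the table and gives about 0.15 mm per newton; the tin's lid lies open on the +x side, 11 mm high.
- pad_top (a point): Centre of the top of the red felt pad, 16 mm above the table; axes as the tin's.
- seal_tray: Low dark wooden tray, 200 x 200 mm, floor 5 mm thick, rim 10 mm high, fixed; the four seals stand on its floor, about 85 mm apart, two by two. Origin: centre of its underside.
- seal_round: Bystander: round stone seal, 26 mm across, 58 mm tall, on the tray. Origin: centre of its underside.
- seal_knob: Bystander: square stone seal, 30 x 30 mm, 51 mm tall with a rounded knob on top, on the tray. Origin: centre of its underside.
- seal_cube: Bystander: slim square stone seal, 22 x 22 x 50 mm, on the tray. Origin: centre of its underside.
- paperweight: Bystander: dark steel paperweight bar, 200 x 22 x 14 mm (long along x), on the left (+y) edge of the paper board. Origin: centre of its underside.
Mind the look-alikes: they are no part of the job. What is meant by the seal_square is not green, and is the larger of those in its own colour. Leave any pink look-alike of the seal_oblong alone.

How it is judged:
By the outcome, as a careful person would: the job done as asked, in the order asked, and still so for the second after the job is handed in, while the arm keeps its last pose, push and grip.
It also fails if it takes over 61 s, if anything falls off the work surface, if the arm or the gripper's body presses on something with over 40 N, if the wrist force passes 120 N, or if a joint passes its speed limit or range.

## Working session

There is one attempt and no reset: what is moved stays moved. The work goes in short steps, Python scripts to look and compute and a tool call to move; the robot and the scene stay as the last step left them, time stands still between calls to the robot, and variables do not carry over. Pictures are saved under pics/ and viewed, at most 10 in all, crops included, and the job is handed in when it is done.

Besides the shell and the picture viewer there is one more tool, called after "Request:" as name(argument=value, ...) on one line, values as JSON. send_rows: Moves the arm, as the interface text tells. Its arguments: {"type":"object","properties":{"xyz":{"type":"array"},"dr":{"type":"array"},"jaw":{"type":"number"},"grip_force":{"type":"number"}},"required":["xyz","dr"]}

```bash
ls; mkdir -p pics; cat > h.py <<'E'
from bench import *
import numpy as np, cv2
from scipy.spatial.transform import Rotation as R
def cam(name,st=None):
    c=calibration(name); 
    if name=="wrist":
        st=st or get_state(); T=np.eye(4);T[:3,:3]=R.from_rotvec(st["tool_rot"]).as_matrix();T[:3,3]=st["position"]
        M=T@np.array(c["hand_eye"]); Rc=M[:3,:3];o=M[:3,3]
    else:
        Rw=R.from_rotvec(c["rvec"]).as_matrix();Rc=Rw.T;o=-Rw.T@np.array(c["tvec"])
    f=192/np.tan(np.radians(c["vfov"])/2)
    return Rc,o,f,c["cx"],c["cy"],c
def ray(C,uv,z):
    Rc,o,f,cx,cy,_=C; uv=np.atleast_2d(uv).astype(float)
    d=np.c_[(uv[:,0]-cx)/f,(uv[:,1]-cy)/f,np.ones(len(uv))]@Rc.T
    return o+d*((z-o[2])/d[:,2])[:,None]
def proj(C,p):
    Rc,o,f,cx,cy,_=C; q=(np.atleast_2d(p)-o)@Rc; return np.c_[q[:,0]/q[:,2]*f+cx,q[:,1]/q[:,2]*f+cy]
def save(n,im,k=1): cv2.imwrite("pics/"+n,cv2.resize(im[:,:,::-1],None,fx=k,fy=k,interpolation=cv2.INTER_CUBIC))
E
python3 - <<'E'
from h import *
s=get_state();print({k:np.round(v,3) for k,v in s.items()})
for n in("scene","top","wrist"):
    c=calibration(n);print(n,{k:np.round(v,4).tolist() if not isinstance(v,str) else v for k,v in c.items()})
    im=get_image(n);np.save(n+"0.npy",im)
    if n!="wrist": save(n+"0.png",im,1.5)
E
```

```text
pics
{'time': np.float64(0.0), 'joint_positions': array([-1.09 ,  0.322, -0.07 ,  1.452,  0.023,  1.371, -0.057]), 'qd': array([ 0.   , -0.001,  0.   , -0.   , -0.002,  0.001,  0.002]), 'joint_torque': array([-1.0000e-03, -4.9130e+01, -4.0500e-01, -3.1253e+01, -6.4000e-02,
        4.4000e-02,  0.0000e+00]), 'position': array([0.292, 0.58 , 0.238]), 'tool_rot': array([-7.270e-01, -3.056e+00,  3.000e-03]), 'ft_force': array([-0.809,  0.209,  0.126]), 'torque': array([ 0.02 , -0.035, -0.003]), 'grip_force': np.float64(0.0), 'grip_width': np.float64(0.998)}
scene {'vfov': 52.4037, 'cx': 261.6964, 'cy': 189.9379, 'rvec': [1.9524, 1.2972, -0.5831], 'tvec': [-0.199, -0.2016, 1.4999]}
top {'vfov': 46.6978, 'cx': 254.7833, 'cy': 202.3731, 'rvec': [2.1971, -2.1407, 0.0922], 'tvec': [0.0195, 0.4583, 1.213]}
wrist {'vfov': 71.6018, 'cx': 256.7392, 'cy': 194.2895, 'hand_eye': [[0.002, -0.9573, -0.2892, 0.08], [1.0, 0.0018, 0.0011, 0.0006], [-0.0005, -0.2892, 0.9573, -0.1457], [0.0, 0.0, 0.0, 1.0]]}
```

View pics/top0.png

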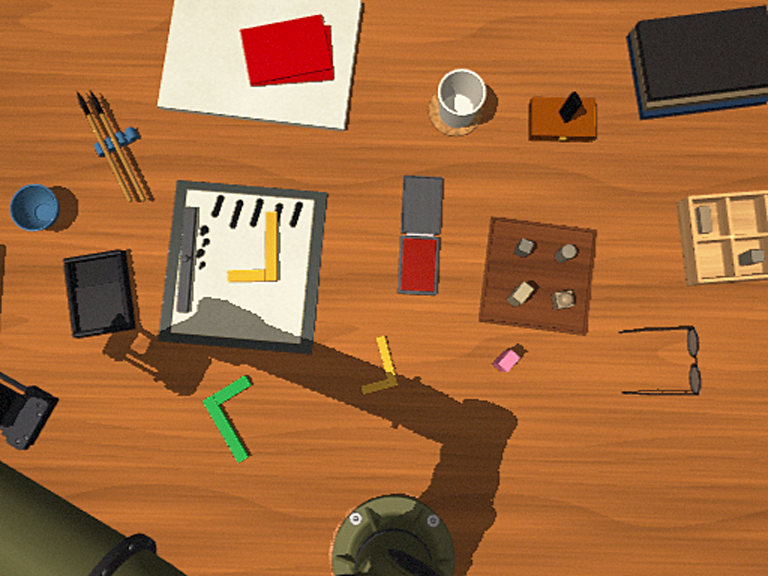

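View pics/scene0.png

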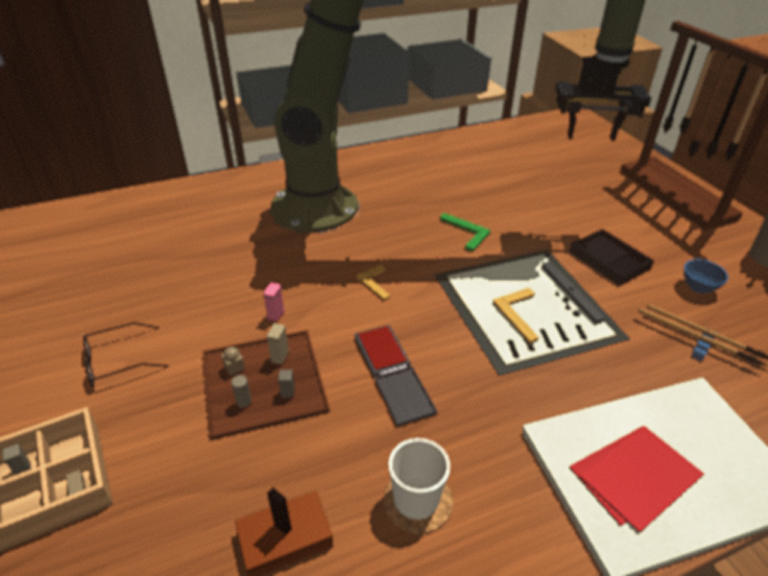

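```bash
python3 -c "
import bench;print([n for n in dir(bench) if n[0]!='_']);print(getattr(bench,'nose_length',None))"
```

```text
['MotionError', 'calibration', 'close_job', 'get_image', 'get_state', 'nose_length']
0.017
```

The top view (768-wide pixels) shows these candidates:
- **Squares:** brass L on the board at (255,255), a smaller brass L at (385,370), and a green L at (228,420). The one on the board is meant, since it's the larger brass one.
- **Seals:** pale oblong on the tray at (521,293), tallest in the scene view, and a pink block at (507,357). The pale one is meant.

The pad is at (418,265).

```bash
python3 - <<'E'
from h import *
im=np.load("top0.npy");C=cam("top")
print("cam o",C[1])
a=cv2.resize(im[130:230,310:405],(285*2,300*2),interpolation=cv2.INTER_CUBIC)[:,:400]
a=cv2.resize(im[135:225,315:405],(400,400),interpolation=cv2.INTER_CUBIC);b=cv2.resize(im[125:215,125:215],(400,400),interpolation=cv2.INTER_CUBIC)
save("crop.png",np.hstack([a,b]))
hsv=cv2.cvtColor(im,cv2.COLOR_RGB2HSV)
def comps(m,z,name):
    n,l,s,c=cv2.connectedComponentsWithStats(m.astype(np.uint8))
    for i in range(1,n):
        if s[i,4]>25: 
            p=np.argwhere(l==i)[:,::-1].astype(np.float32); r=cv2.minAreaRect(ray(C,p,z)[:,:2].astype(np.float32)*1000)
            print(name,s[i],np.round(c[i],1),"ctr",np.round(ray(C,c[i],z)[0],4),"rect",np.round(np.array([*r[0],*r[1],r[2]]),1))
H,S,V=cv2.split(hsv)
yy,xx=np.mgrid[:384,:512]
comps((H>18)&(H<30)&(S>130)&(V>120),0.018,"yel")
comps(((H<5)|(H>175))&(S>180)&(V>60)&(yy>140)&(yy<210)&(xx>250)&(xx<300),0.016,"pad")
comps((S<110)&(V>90)&(xx>325)&(xx<395)&(yy>145)&(yy<222),0.077,"stone")
st=get_state();print(R.from_rotvec(st["tool_rot"]).as_matrix().round(3))
E
```

```text
cam o [0.34214963 0.01894974 1.25070619]
yel [152 141  33  47 542] [174.6 170. ] ctr [0.5435 0.2588 0.018 ] rect [560.3 278.  130.3  89.8   2.4]
yel [241 224  24  39 274] [254.9 245.7] ctr [0.3381 0.028  0.018 ] rect [346.   43.9  93.4  65.4  15.5]
pad [267 159  24  35 712] [278.6 176.1] ctr [ 0.5338 -0.0334  0.016 ] rect [534.  -33.2  60.8  97.1  87.9]
stone [346 159  10  10  65] [350.1 163.5] ctr [ 0.5632 -0.2207  0.077 ] rect [ 563.3 -221.2   22.1   21.7   69.2]
stone [370 163  14  11  85] [377.8 167.7] ctr [ 0.5535 -0.2943  0.077 ] rect [ 550.1 -292.3   22.4   38.3   46.1]
stone [338 188  18  16 155] [346.6 195.9] ctr [ 0.476  -0.2119  0.077 ] rect [ 475.7 -211.7   24.2   47.4   46.2]
stone [368 194  15  12 138] [374.9 199.6] ctr [ 0.468  -0.2867  0.077 ] rect [ 467.9 -286.8   27.6   36.5    8.6]
[[-0.893  0.45  -0.001]
 [ 0.45   0.893 -0.001]
 [-0.    -0.001 -1.   ]]
```

View pics/crop.png

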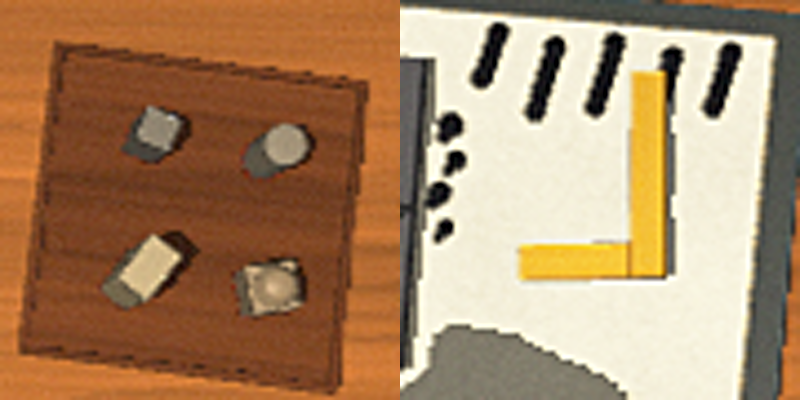

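The crop confirms both: a pale oblong seal at crop (150,270), with round, knob and cube seals as bystanders, and a brass L on the board with its inner corner at about (632,243), long arm upward and short arm left. Next I move over the board, for a wrist look on the way.

Request:
send_rows(xyz=[[-20,-12,0],[-56,-33,0],[-94,-55,0],[-132,-77,0],[-170,-99,0],[-208,-121,0],[-246,-143,0],[-280,-164,0],[-310,-180,0],[-320,-185,0]], dr=[[0,0,0],[0,0,0],[0,0,0],[0,0,0],[0,0,0],[0,0,0],[0,0,0],[0,0,0],[0,0,0],[0,0,0]])

```text
time: 0.98
position: [0.4991, 0.2633, 0.2397]
tool_rot: [0.741, 3.05, -0.005]
ft_force: [1.0, -1.3, -0.0]
grip_width: 1.001
grip_force: 0.0
```

```bash
python3 - <<'E'
from h import *
s=get_state();print(np.round(s["position"],4),np.round(s["tool_rot"],4),s["time"],np.round(s["qd"],3))
im=get_image("wrist");np.save("w1.npy",im);save("w1.png",im,1.5)
E
```

```text
[0.4991 0.2633 0.2397] [ 0.7407  3.05   -0.0045] 0.9833 [ 0.135  0.049  0.061 -0.049 -0.067  0.006  0.226]
```

View pics/w1.png

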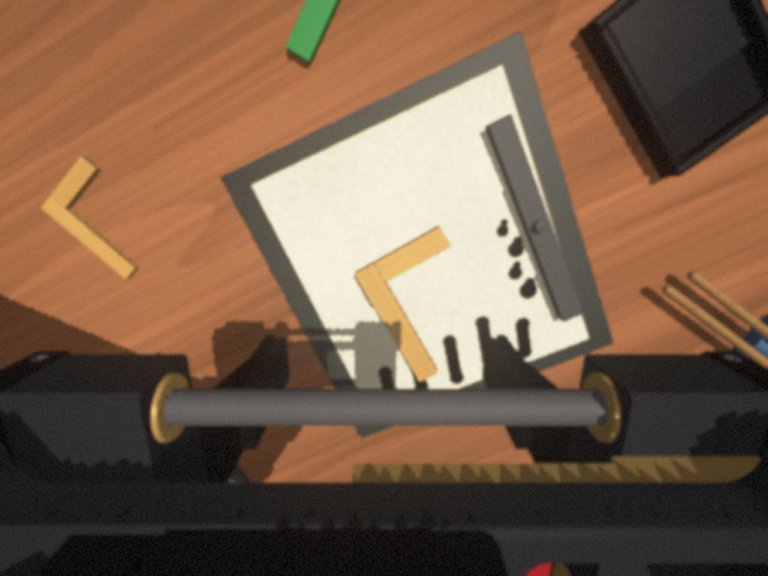

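Wrist view: the square's outer corner is at about (357,272), the short arm ends at (445,235) and the long arm at (430,378). The view is clear, so I fit its edges here.

```bash
cat >> h.py <<'E'
def square(C,im,box,z=0.018,k=4):
    """inner corner and +x heading of the L from its mask, by line fits to contour sides cast onto its top"""
    x0,y0,x1,y1=box
    a=cv2.resize(im[y0:y1,x0:x1],None,fx=k,fy=k,interpolation=cv2.INTER_CUBIC)
    h=cv2.cvtColor(a,cv2.COLOR_RGB2HSV); m=((h[...,0]>12)&(h[...,0]<32)&(h[...,1]>95)&(h[...,2]>70)).astype(np.uint8)
    m=cv2.morphologyEx(m,cv2.MORPH_OPEN,np.ones((9,9)))
    c=max(cv2.findContours(m,cv2.RETR_EXTERNAL,cv2.CHAIN_APPROX_NONE)[0],key=cv2.contourArea)
    p=c[:,0].astype(float); uv=(p+.5)/k-.5+[x0,y0]
    P=ray(C,uv,z)[:,:2]*1000
    v=cv2.approxPolyDP(P.astype(np.float32)[:,None],7,True)[:,0]
    n=len(v); L=[]
    for i in range(n):
        A,B=v[i],v[(i+1)%n]; d=(B-A)/np.linalg.norm(B-A); t=(P-A)@d; e=(P-A)@[-d[1],d[0]]
        s=(t>8)&(t<np.linalg.norm(B-A)-8)&(abs(e)<4)
        if s.sum()<5: L.append(None);continue
        vx,vy,qx,qy=cv2.fitLine(P[s].astype(np.float32),cv2.DIST_HUBER,0,.01,.01)[:,0]; L.append((np.array([vx,vy]),np.array([qx,qy])))
    # reflex vertex
    hull=cv2.convexHull(v.astype(np.float32))[:,0]
    dist=[cv2.pointPolygonTest(hull[:,None].astype(np.float32),tuple(map(float,q)),True) for q in v]
    j=int(np.argmax(dist)); 
    (d1,q1),(d2,q2)=L[j-1],L[j]
    s=np.linalg.solve(np.c_[d1,-d2],q2-q1); corner=q1+d1*s[0]
    l1=np.linalg.norm(v[j-1]-v[j]);l2=np.linalg.norm(v[(j+1)%n]-v[j])
    X=(v[j-1] if l1>l2 else v[(j+1)%n])-v[j]; dx=d1 if l1>l2 else d2; dx=dx*np.sign(dx@X)
    dy=d2 if l1>l2 else d1
    return corner,np.degrees(np.arctan2(dx[1],dx[0])),np.degrees(np.arccos(abs(dx@dy))),(l1,l2),v
E
python3 - <<'E'
from h import *
s=get_state();im=get_image("wrist");C=cam("wrist",s)
for n,(C,im,b) in {"w":(C,im,(215,135,310,262)),"top":(cam("top"),np.load("top0.npy"),(148,137,190,192))}.items():
    c,a,sq,l,v=square(C,im,b);print(n,c,a,sq,l);print(np.round(v,1).tolist())
E
```

```text
w [517.9769  253.55545] 2.304621 89.962326 (np.float32(104.41049), np.float32(66.636406))
[[495.70001220703125, 321.3999938964844], [498.3999938964844, 232.3000030517578], [630.0999755859375, 234.3000030517578], [623.7000122070312, 257.5], [519.2999877929688, 254.3000030517578], [514.9000244140625, 320.79998779296875]]
top [517.2382  253.08911] 1.8295668 89.30436 (np.float32(107.644936), np.float32(68.76213))
[[628.0, 234.89999389648438], [626.7000122070312, 256.70001220703125], [519.2000122070312, 252.8000030517578], [514.5999755859375, 321.3999938964844], [493.3999938964844, 321.79998779296875], [497.20001220703125, 229.5]]
```

Request:
send_rows(xyz=[[-10,-18,0],[-30,-53,0],[-50,-88,0],[-70,-124,0],[-90,-159,0],[-110,-194,0],[-130,-230,0],[-150,-265,0],[-170,-300,0],[-190,-336,0]], dr=[[0,0,0],[0,0,0],[0,0,0],[0,0,0],[0,0,0],[0,0,0],[0,0,0],[0,0,0],[0,0,0],[0,0,0]])

```text
time: 1.92
position: [0.5137, -0.1137, 0.2396]
tool_rot: [0.721, 3.057, 0.002]
ft_force: [-0.6, -0.4, 0.6]
grip_width: 0.998
grip_force: 0.0
```

Request:
send_rows(xyz=[[-20,-35,5],[-39,-70,10],[-54,-96,20],[-59,-106,30],[-59,-106,30],[-59,-106,30],[-59,-106,30],[-59,-106,30],[-59,-106,30],[-59,-106,30]], dr=[[0,0,0.03],[0,0,0.06],[0,0,0.1],[0,0,0.117],[0,0,0.117],[0,0,0.117],[0,0,0.117],[0,0,0.117],[0,0,0.117],[0,0,0.117]], jaw=60)

```text
time: 2.75
position: [0.5191, -0.2342, 0.2101]
tool_rot: [0.9, 3.009, 0.001]
ft_force: [-0.0, -0.4, -0.3]
grip_width: 0.693
grip_force: 0.0
```

```bash
python3 - <<'E'
from h import *
s=get_state();print(np.round(s["position"],4),np.round(s["tool_rot"],4),s["time"],np.round(s["joint_positions"],3),s["ft_force"])
im=get_image("wrist");np.save("w2.npy",im);save("w2.png",im,1.5)
print(proj(cam("wrist",s),[[.477,-.215,.077],[.477,-.215,.005]]))
E
```

```text
[ 0.5191 -0.2342  0.2101] [9.0030e-01 3.0089e+00 1.2000e-03] 2.75 [-0.158  0.181  0.604  1.717 -0.108  1.275  1.46 ] [-0.00771375 -0.37888117 -0.30271846]
[[249.07065114 148.21841691]
 [250.51488438 141.33294888]]
```

View pics/w2.png

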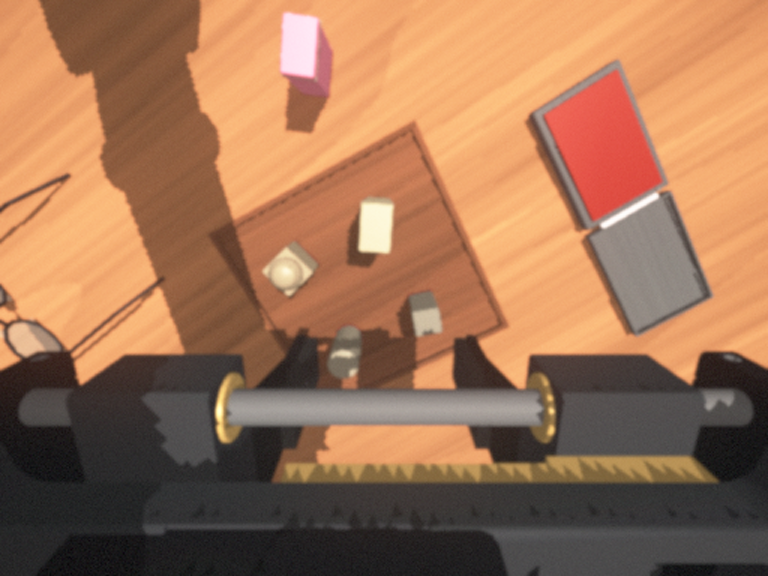

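The oblong seal is at (376,226), nearly aligned with the tool, with the pink look-alike at (303,50). Pad is at (603,150). I measure both.

```bash
python3 - <<'E'
from h import *
s=get_state();C=cam("wrist",s);im=get_image("wrist")
def rect(m,z,x0,y0,k):
    c=max(cv2.findContours(m.astype(np.uint8),cv2.RETR_EXTERNAL,cv2.CHAIN_APPROX_NONE)[0],key=cv2.contourArea)
    P=ray(C,(c[:,0]+.5)/k-.5+[x0,y0],z)[:,:2]*1000
    return cv2.minAreaRect(P.astype(np.float32)),ray(C,(c[:,0]+.5)/k-.5+[x0,y0],z)
a=cv2.resize(im[120:185,225:275],None,fx=6,fy=6,interpolation=cv2.INTER_CUBIC)
for t in(130,150,170):
    print(t,rect(a[...,1]>t,.077,225,120,6)[0])
a=cv2.resize(im[35:160,345:455],None,fx=4,fy=4,interpolation=cv2.INTER_CUBIC).astype(int)
print("pad",rect((a[...,0]>110)&(a[...,1]<90),.016,345,35,4)[0])
Rm=R.from_rotvec(s["tool_rot"]).as_matrix();print("t",np.degrees(np.arctan2(Rm[1,0],Rm[0,0])))
crop=im[110:190,215:285];save("seal.png",crop,6)
E
```

```text
130 ((479.1144104003906, -215.1930389404297), (25.315500259399414, 40.20107650756836), 52.49945831298828)
150 ((479.6887512207031, -215.17376708984375), (23.688819885253906, 38.26618194580078), 53.03879165649414)
170 ((480.07427978515625, -215.52764892578125), (22.833038330078125, 36.419517517089844), 52.96724319458008)
pad ((534.9593505859375, -34.582069396972656), (62.060943603515625, 96.03499603271484), 89.11842346191406)
t 146.6492768148252
```

View pics/seal.png

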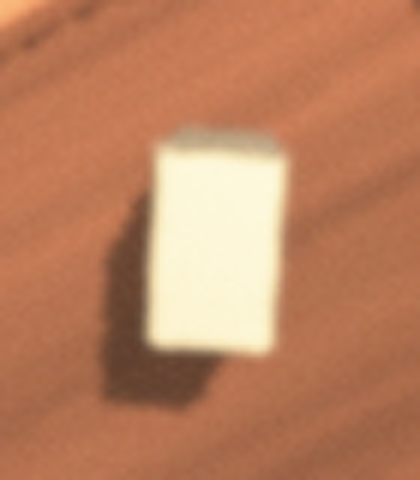

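Request:
send_rows(xyz=[[15,-2,5],[35,-5,20],[43,-6,50],[43,-6,80],[43,-6,105],[43,-6,125],[43,-6,140],[43,-6,150],[43,-6,157],[43,-6,157]], dr=[[0,0,0.03],[0,0,0.064],[0,0,0.064],[0,0,0.064],[0,0,0.064],[0,0,0.064],[0,0,0.064],[0,0,0.064],[0,0,0.064],[0,0,0.064]], jaw=45)

```text
time: 3.68
position: [0.4788, -0.2165, 0.0516]
tool_rot: [-0.999, -2.977, 0.0]
ft_force: [0.1, 0.3, 0.9]
grip_width: 0.516
grip_force: 0.0
```

Request:
send_rows(xyz=[[0,0,0],[0,0,0],[0,0,0],[0,0,0],[0,0,0],[0,0,0],[0,0,0],[0,0,0],[0,0,0],[0,0,0]], dr=[[0,0,0],[0,0,0],[0,0,0],[0,0,0],[0,0,0],[0,0,0],[0,0,0],[0,0,0],[0,0,0],[0,0,0]], jaw=0, grip_force=25)

```text
time: 4.52
position: [0.4799, -0.2169, 0.0532]
tool_rot: [0.999, 2.977, 0.001]
ft_force: [-1.5, 0.1, 4.8]
grip_width: 0.248
grip_force: 25.0
```

```bash
python3 - <<'E'
from h import *
s=get_state();print(np.round(s["position"],4),np.round(s["tool_rot"],4),s["time"],s["ft_force"].round(2),s["torque"].round(3),s["grip_width"]*87,s["grip_force"])
im=get_image("wrist");np.save("w3.npy",im);save("w3.png",im,1.5)
E
```

```text
[ 0.4799 -0.2169  0.0532] [9.9940e-01 2.9772e+00 5.0000e-04] 4.5167 [-1.53  0.05  4.84] [ 0.154  0.218 -0.05 ] 21.61557097007736 24.99229721724987
```

View pics/w3.png

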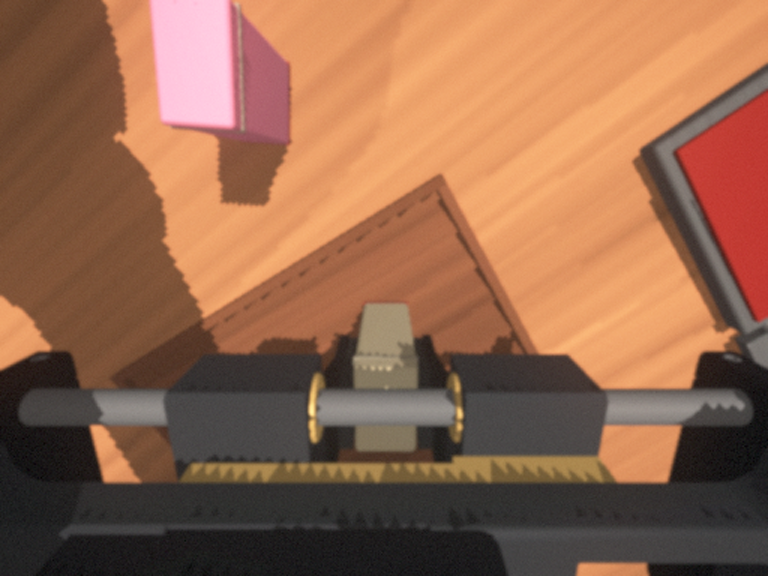

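Seal is gripped across its short side at 21.6 mm. Now I lift it and carry it over the pad, turning towards the final heading.

Request:
send_rows(xyz=[[0,0,-8],[0,0,-25],[0,0,-45],[5,12,-60],[17,45,-65],[29,78,-65],[41,111,-65],[53,144,-65],[62,168,-65],[66,179,-65]], dr=[[0,0,0],[0,0,0],[0,0,0],[0,0,-0.09],[0,0,-0.2],[0,0,-0.31],[0,0,-0.42],[0,0,-0.53],[0,0,-0.62],[0,0,-0.686]])

```text
time: 5.4
position: [0.5351, -0.0291, 0.1174]
tool_rot: [0.076, -3.14, -0.003]
ft_force: [-0.5, 0.4, -1.4]
grip_width: 0.25
grip_force: 25.0
```

Request:
send_rows(xyz=[[0,0,0],[0,0,0],[0,0,0],[0,0,0],[0,0,0],[0,0,0],[0,0,0],[0,0,0],[0,0,0],[0,0,0]], dr=[[0,0,0],[0,0,0],[0,0,0],[0,0,0],[0,0,0],[0,0,0],[0,0,0],[0,0,0],[0,0,0],[0,0,0]])

```text
time: 6.23
position: [0.5347, -0.0343, 0.1176]
tool_rot: [-0.06, 3.141, 0.0]
ft_force: [0.1, 0.6, -0.9]
grip_width: 0.251
grip_force: 25.0
```

```bash
python3 - <<'E'
from h import *
s=get_state();print(np.round(s["position"],4),np.round(s["tool_rot"],4),s["time"],s["ft_force"].round(2),s["torque"].round(3),s["grip_width"]*87,s["grip_force"],s["joint_positions"].round(2))
im=get_image("wrist");np.save("w4.npy",im);save("w4.png",im,1.5)
C=cam("wrist",s)
Rm=R.from_rotvec(s["tool_rot"]).as_matrix();print("t",np.degrees(np.arctan2(Rm[1,0],Rm[0,0])), "tilt",Rm[:,2])
E
```

```text
[ 0.5347 -0.0343  0.1176] [-5.990e-02  3.141e+00  1.000e-04] 6.2333 [ 0.1   0.58 -0.95] [ 0.052 -0.02   0.011] 21.85198810008935 24.99180034850724 [-0.35  0.18  0.4   1.9  -0.08  1.08  1.69]
t -177.81531197762465 tilt [ 6.46357473e-05  4.84715766e-05 -9.99999997e-01]
```

View pics/w4.png

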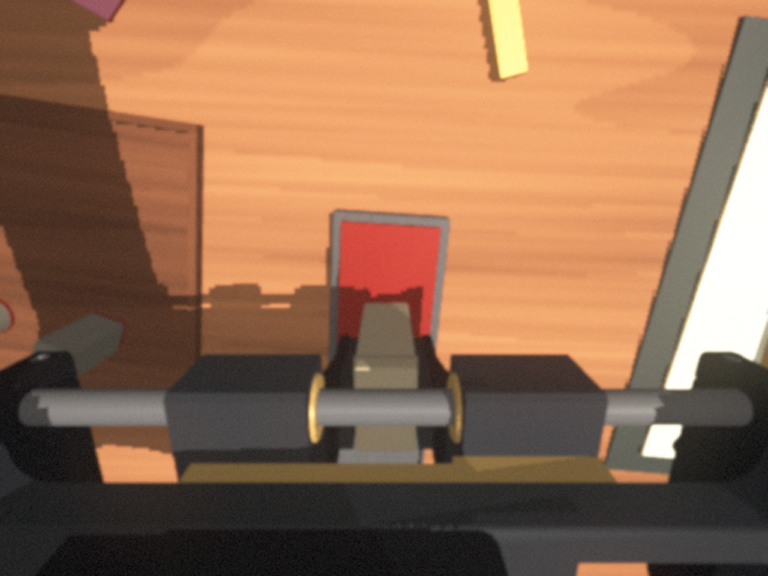

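Seal hangs straight over the red pad (foot at about (388,305)), well within its outline. Now I descend to ink it.

Request:
send_rows(xyz=[[0,0,10],[0,0,25],[0,0,36],[0,0,43],[0,0,47],[0,0,49],[0,0,50],[0,0,51],[0,0,51.5],[0,0,52]], dr=[[0,0,0],[0,0,0],[0,0,0],[0,0,0],[0,0,0],[0,0,0],[0,0,0],[0,0,0],[0,0,0],[0,0,0]])

```text
time: 7.12
position: [0.5351, -0.0343, 0.066]
tool_rot: [-0.06, 3.14, 0.0]
ft_force: [-0.3, -1.0, -0.5]
grip_width: 0.251
grip_force: 25.0
```

Request:
send_rows(xyz=[[0,0,0.2],[0,0,0.4],[0,0,0.6],[0,0,0.8],[0,0,1.0],[0,0,1.2],[0,0,1.4],[0,0,1.4],[0,0,1.4],[0,0,1.4]], dr=[[0,0,0],[0,0,0],[0,0,0],[0,0,0],[0,0,0],[0,0,0],[0,0,0],[0,0,0],[0,0,0],[0,0,0]])

```text
time: 7.95
position: [0.5347, -0.0343, 0.0642]
tool_rot: [-0.06, 3.141, 0.0]
ft_force: [0.1, 0.8, -1.1]
grip_width: 0.25
grip_force: 25.0
```

Request:
send_rows(xyz=[[0,0,0.1],[0,0,0.2],[0,0,0.3],[0,0,0.4],[0,0,0.5],[0,0,0.6],[0,0,0.6],[0,0,0.6],[0,0,0.6],[0,0,0.6]], dr=[[0,0,0],[0,0,0],[0,0,0],[0,0,0],[0,0,0],[0,0,0],[0,0,0],[0,0,0],[0,0,0],[0,0,0]])

```text
time: 8.78
position: [0.5348, -0.0342, 0.0637]
tool_rot: [-0.06, 3.141, 0.0]
ft_force: [-1.5, 0.4, 2.8]
grip_width: 0.253
grip_force: 25.0
```

Request:
send_rows(xyz=[[0,0,0.1],[0,0,0.2],[0,0,0.3],[0,0,0.4],[0,0,0.5],[0,0,0.6],[0,0,0.6],[0,0,0.6],[0,0,0.6],[0,0,0.6]], dr=[[0,0,0],[0,0,0],[0,0,0],[0,0,0],[0,0,0],[0,0,0],[0,0,0],[0,0,0],[0,0,0],[0,0,0]])

```text
time: 9.62
position: [0.5348, -0.0343, 0.0632]
tool_rot: [-0.06, 3.141, 0.0]
ft_force: [-2.7, -0.4, 5.0]
grip_width: 0.252
grip_force: 25.0
```

```bash
python3 - <<'E'
from h import *
s=get_state();print(s["ft_force"].round(2),s["torque"].round(3),s["position"].round(4))
E
```

```text
[-2.66 -0.37  5.  ] [ 0.079  0.61  -0.038] [ 0.5348 -0.0343  0.0632]
```

Request:
send_rows(xyz=[[0,0,-0.5],[0,0,-2],[0,0,-6],[0,0,-14],[0,0,-25],[0,0,-37],[0,0,-48],[0,0,-55],[0,0,-55],[0,0,-55]], dr=[[0,0,0],[0,0,0],[0,0,0],[0,0,0],[0,0,0],[0,0,0],[0,0,0],[0,0,0],[0,0,0],[0,0,0]])

```text
time: 10.45
position: [0.5351, -0.0342, 0.1187]
tool_rot: [-0.06, 3.139, 0.001]
ft_force: [0.4, -0.5, -1.3]
grip_width: 0.252
grip_force: 25.0
```

```bash
python3 - <<'E'
from h import *
s=get_state();print(s["ft_force"].round(2),s["torque"].round(3),s["position"].round(4))
im=get_image("wrist");np.save("w5.npy",im)
C=cam("wrist",s)
a=im[190:250,225:290]
Rc=C[0]
# expected pixel positions for ideal grip: seal centre on tool axis, foot 48mm below TCP
Rm=R.from_rotvec(s["tool_rot"]).as_matrix();p=np.array(s["position"])
for q in([.017,.011,.048],[.017,-.011,.048],[.017,.011,-.024],[.017,-.011,-.024],[.017,0,-.016]): print(q,proj(C,p+Rm@q)[0].round(1))
b=np.hstack([cv2.resize(a,None,fx=6,fy=6,interpolation=cv2.INTER_CUBIC),cv2.resize(np.load("w4.npy")[190:250,225:290],None,fx=6,fy=6,interpolation=cv2.INTER_CUBIC)])
save("foot.png",b)
E
```

```text
[ 0.41 -0.52 -1.33] [ 0.03   0.049 -0.038] [ 0.5351 -0.0342  0.1187]
[0.017, 0.011, 0.048] [270.  199.4]
[0.017, -0.011, 0.048] [241.2 199.4]
[0.017, 0.011, -0.024] [276.8 243.2]
[0.017, -0.011, -0.024] [233.3 243.2]
[0.017, 0, -0.016] [255.2 236.2]
```

View pics/foot.png

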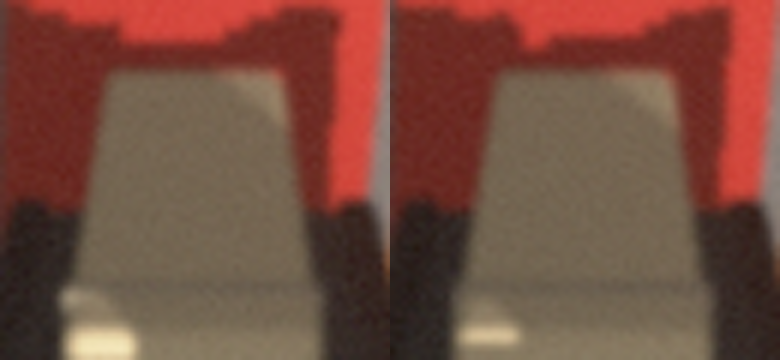

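Left is after inking, right is before. The foot edge is at row 70 in both, so the seal hasn't slipped or tilted in the grip. Next I carry it over the board, 5 mm out from both arms.

Request:
send_rows(xyz=[[-1,20,0],[-3,56,0],[-5,92,0],[-7,128,0],[-9,164,0],[-11,200,0],[-13,236,0],[-15,268,0],[-16,292,0],[-16.5,305,0]], dr=[[0,0,0],[0,0,0],[0,0,0],[0,0,0],[0,0,0],[0,0,0],[0,0,0],[0,0,0],[0,0,0],[0,0,0]])

```text
time: 11.33
position: [0.5379, 0.2755, 0.1168]
tool_rot: [0.068, -3.139, -0.002]
ft_force: [-0.7, 0.2, -1.3]
grip_width: 0.253
grip_force: 25.0
```

Request:
send_rows(xyz=[[0,0,0],[0,0,0],[0,0,5],[0,0,15],[0,0,27],[0,0,36],[0,0,42],[0,0,45],[0,0,45],[0,0,45]], dr=[[0,0,0],[0,0,0],[0,0,0],[0,0,0],[0,0,0],[0,0,0],[0,0,0],[0,0,0],[0,0,0],[0,0,0]])

```text
time: 12.17
position: [0.5396, 0.2711, 0.0729]
tool_rot: [0.06, -3.141, 0.0]
ft_force: [-0.7, 0.1, -1.8]
grip_width: 0.25
grip_force: 25.0
```

Request:
send_rows(xyz=[[0,0,0],[0,0,0],[0,0,0],[0,0,0],[0,0,0],[0,0,0],[0,0,0],[0,0,0],[0,0,0],[0,0,0]], dr=[[0,0,0],[0,0,0],[0,0,0],[0,0,0],[0,0,0],[0,0,0],[0,0,0],[0,0,0],[0,0,0],[0,0,0]])

```text
time: 13.0
position: [0.5396, 0.2711, 0.073]
tool_rot: [-0.06, 3.141, 0.0]
ft_force: [0.3, -0.1, -1.3]
grip_width: 0.255
grip_force: 25.0
```

```bash
python3 - <<'E'
from h import *
s=get_state();im=get_image("wrist");np.save("w6.npy",im);C=cam("wrist",s)
Rm=R.from_rotvec(s["tool_rot"]).as_matrix();print(s["position"].round(4),s["ft_force"].round(2),"t",np.degrees(np.arctan2(Rm[1,0],Rm[0,0])),Rm[:,2].round(4),s["joint_positions"].round(2))
save("w6.png",im[150:265,190:320],6)
E
```

```text
[0.5396 0.2711 0.073 ] [ 0.27 -0.08 -1.29] t -177.81302517934472 [ 1.e-04  0.e+00 -1.e+00] [-0.68  0.36  0.21  1.76 -0.08  1.03  1.16]
```

View pics/w6.png

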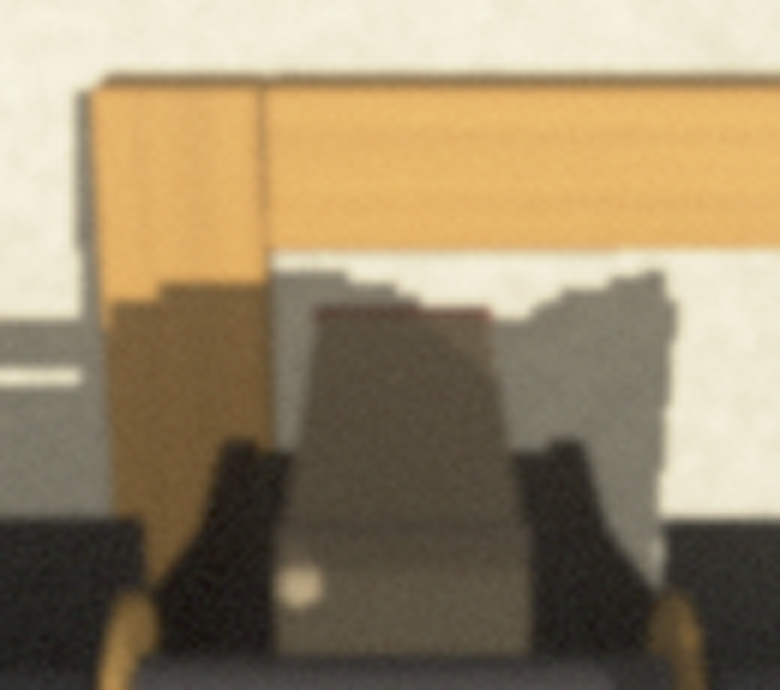

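Crop of the corner: short-arm inner edge at row ~248, long-arm inner edge at column ~270, and the foot's front edge (with red ink) at row ~310, columns 318–489. I measure the gaps from intensity profiles.

```bash
cat >> h.py <<'E'
def uvc(x,y): return np.array([190+(x+.5)/6-.5,150+(y+.5)/6-.5])
E
python3 - <<'E'
from h import *
from scipy.ndimage import gaussian_filter1d as g
im=np.load("w6.npy").astype(float);s=get_state();C=cam("wrist",s);Rm=R.from_rotvec(s["tool_rot"]).as_matrix();p=np.array(s["position"])
a=cv2.resize(im[150:265,190:320],None,fx=6,fy=6,interpolation=cv2.INTER_CUBIC)
def edge(prof,lo,hi): d=np.abs(np.gradient(g(prof,3)));return lo+int(np.argmax(d[lo:hi]))
br=a[...,0]*1.0; bl=a[...,2]
# short-arm inner edge (blue channel) at two column windows
for c0,c1 in((280,330),(420,500),(560,640),(680,760)): print("short",c0,edge(bl[:,c0:c1].mean(1),220,275))
for r0,r1 in((255,270),(275,300),(310,340)): print("long",r0,edge(bl[r0:r1].mean(0),240,300))
print("foot", [edge(br[:,c:c+30].mean(1),295,335) for c in(330,370,410,440)])
for r0 in(318,330): print("sides",edge(br[r0:r0+8].mean(0),300,345),edge(br[r0:r0+8].mean(0),470,515))
def T(x,y,z): return (Rm.T@(ray(C,uvc(x,y),z)[0]-p)*1000).round(2)
for zf in(.025,):
  print("short@",T(300,248,.018),T(720,246,.018),"long@",T(269,285,.018))
  print("foot",T(405,311,zf),T(317,313,zf),T(490,313,zf))
print(np.array(calibration("wrist")["hand_eye"])[:3,3])
E
```

```text
short 280 271
short 420 252
short 560 251
short 680 249
long 255 272
long 275 273
long 310 273
foot [304, 302, 305, 307]
sides 315 488
sides 315 485
short@ [ 21.7  -12.59  55.  ] [22.07 42.33 55.  ] long@ [ 16.62 -16.76  55.  ]
foot [15.37  1.14 48.  ] [ 15.08 -10.1   48.  ] [15.12 12.01 48.  ]
[ 0.07966837  0.00063551 -0.14573243]
```

```bash
cat >> h.py <<'E'
def cross(prof,lo,hi):
    """first half-level crossing between the two end plateaus of prof[lo:hi]"""
    q=prof[lo:hi]; n=max(3,len(q)//6); A,B=np.median(q[:n]),np.median(q[-n:]); m=(A+B)/2; sg=np.sign(B-A)
    i=int(np.argmax((q-m)*sg>0)); return lo+i-1+(m-q[i-1])/(q[i]-q[i-1]) if i>0 else np.nan
def gaps(im,s,zf,short,foot,side,longr,longw,lw,rw):
    C=cam("wrist",s);Rm=R.from_rotvec(s["tool_rot"]).as_matrix();p=np.array(s["position"])
    a=cv2.resize(im[150:265,190:320],None,fx=6,fy=6,interpolation=cv2.INTER_CUBIC)
    h=cv2.cvtColor(a,cv2.COLOR_RGB2HSV).astype(float);S=cv2.blur(h[...,1],(9,1)); S2=cv2.blur(h[...,1],(1,9)); V=cv2.blur(h[...,2],(15,1)); V2=cv2.blur(h[...,2],(1,9))
    T=lambda x,y,z:Rm.T@(ray(C,uvc(x,y),z)[0]-p)*1000
    sh=np.array([T(c,cross(S[:,c],*short),.018) for c in range(430,640,10)]); sh=sh[np.isfinite(sh[:,0])]
    k=np.polyfit(sh[:,1],sh[:,0],1)
    lg=np.array([T(cross(S2[r],*longw),r,.018) for r in range(*longr,4)])
    ft=[cross(V[:,c],*foot) for c in range(350,400,6)]; F=T(375,np.nanmedian(ft),zf)
    r=range(*side,4); l=np.nanmedian([T(cross(V2[q],*lw),q,zf)[1] for q in r]); rr=np.nanmedian([T(cross(V2[q],*rw),q,zf)[1] for q in r])
    print("short slope deg %.2f, x at y0 %.2f | foot row %.1f x %.2f | GAP x %.2f"%(np.degrees(np.arctan(k[0])),k[1],np.nanmedian(ft),F[0],k[1]-F[0]))
    print("long y %.2f (sd %.2f) | foot y %.2f..%.2f | GAP y %.2f / from right %.2f"%(np.nanmedian(lg[:,1]),np.nanstd(lg[:,1]),l,rr,l-np.nanmedian(lg[:,1]),rr-22-np.nanmedian(lg[:,1])))
E
python3 - <<'E'
from h import *
s=get_state();im=np.load("w6.npy")
gaps(im,s,.025,(215,275),(292,335),(318,330),(290,340),(240,298),(290,340),(465,515))
h=cv2.cvtColor(im,cv2.COLOR_RGB2HSV)
print("col253 rows196-208 (V,S,R)",[(int(h[r,253,2]),int(h[r,253,1])) for r in range(196,208)])
c,a,sq,l,v=square(cam("wrist"),np.load("w6.npy"),(200,155,330,215)) if 0 else (0,)*5
E
```

```text
short slope deg 0.42, x at y0 21.35 | foot row 303.7 x 16.34 | GAP x 5.01
long y -16.61 (sd 0.04) | foot y -10.53..11.87 | GAP y 6.08 / from right 6.48
col253 rows196-208 (V,S,R) [(222, 40), (171, 45), (135, 45), (127, 48), (113, 61), (95, 78), (86, 98), (89, 80), (87, 82), (89, 80), (89, 80), (89, 74)]
```

Request:
send_rows(xyz=[[0.5,-0.7,0.3],[1.2,-1.6,0.8],[2.0,-2.6,1.4],[2.8,-3.7,2.0],[3.4,-4.5,2.3],[3.7,-4.9,2.5],[3.7,-4.9,2.5],[3.7,-4.9,2.5],[3.7,-4.9,2.5],[3.7,-4.9,2.5]], dr=[[0,0,-0.0045],[0,0,-0.0045],[0,0,-0.0045],[0,0,-0.0045],[0,0,-0.0045],[0,0,-0.0045],[0,0,-0.0045],[0,0,-0.0045],[0,0,-0.0045],[0,0,-0.0045]])

```text
time: 13.88
position: [0.5361, 0.2662, 0.0705]
tool_rot: [-0.067, 3.141, 0.0]
ft_force: [-0.7, 0.3, -1.1]
grip_width: 0.248
grip_force: 25.0
```

```bash
python3 - <<'E'
from h import *
s=get_state();im=get_image("wrist");np.save("w7.npy",im)
print(s["position"].round(4),s["ft_force"].round(2))
h=cv2.cvtColor(im,cv2.COLOR_RGB2HSV).astype(int)
for c in(246,252,258,266): print("col",c,"rows186-206 (V,S)",[(h[r,c,2],h[r,c,1]) for r in range(184,206)])
for r in(202,206): print("row",r,"cols228-250",[(h[r,c,2],h[r,c,1]) for c in range(230,250)]," right",[(h[r,c,2],h[r,c,1]) for c in range(266,277)])
for c in(280,290,305): print("short col",c,[h[r,c,1] for r in range(186,200)])
E
```

```text
[0.5361 0.2662 0.0705] [-0.67  0.27 -1.12]
col 246 rows186-206 (V,S) [(np.int64(229), np.int64(137)), (np.int64(231), np.int64(138)), (np.int64(231), np.int64(140)), (np.int64(229), np.int64(139)), (np.int64(226), np.int64(142)), (np.int64(227), np.int64(139)), (np.int64(225), np.int64(142)), (np.int64(228), np.int64(139)), (np.int64(229), np.int64(140)), (np.int64(228), np.int64(139)), (np.int64(228), np.int64(139)), (np.int64(222), np.int64(140)), (np.int64(199), np.int64(136)), (np.int64(156), np.int64(100)), (np.int64(128), np.int64(62)), (np.int64(121), np.int64(55)), (np.int64(109), np.int64(63)), (np.int64(95), np.int64(78)), (np.int64(89), np.int64(92)), (np.int64(88), np.int64(84)), (np.int64(87), np.int64(82)), (np.int64(85), np.int64(84))]
col 252 rows186-206 (V,S) [(np.int64(228), np.int64(139)), (np.int64(230), np.int64(137)), (np.int64(230), np.int64(140)), (np.int64(229), np.int64(140)), (np.int64(227), np.int64(142)), (np.int64(226), np.int64(142)), (np.int64(227), np.int64(140)), (np.int64(227), np.int64(142)), (np.int64(229), np.int64(141)), (np.int64(228), np.int64
[... 3775 characters left out ...]
)), (np.int64(123), np.int64(46))]
short col 280 [np.int64(139), np.int64(139), np.int64(140), np.int64(143), np.int64(139), np.int64(140), np.int64(140), np.int64(138), np.int64(139), np.int64(132), np.int64(110), np.int64(69), np.int64(39), np.int64(35)]
short col 290 [np.int64(140), np.int64(138), np.int64(139), np.int64(137), np.int64(140), np.int64(138), np.int64(139), np.int64(138), np.int64(141), np.int64(134), np.int64(122), np.int64(90), np.int64(57), np.int64(50)]
short col 305 [np.int64(137), np.int64(138), np.int64(137), np.int64(138), np.int64(138), np.int64(139), np.int64(137), np.int64(138), np.int64(139), np.int64(137), np.int64(121), np.int64(89), np.int64(58), np.int64(45)]
```

```bash
python3 - <<'E'
from h import *
s=get_state();C=cam("wrist",s);Rm=R.from_rotvec(s["tool_rot"]).as_matrix();p=np.array(s["position"])
T=lambda x,y,z:(Rm.T@(ray(C,[x,y],z)[0]-p)*1000).round(2)
zf=p[2]-.048
print("short",T(256,196.85,.018),"foot",T(256,200.5,zf))
print("long",T(240.0,202,.018),T(240.2,206,.018),"foot L",T(242.3,202,zf),"R",T(270,202,zf))
print(zf)
E
```

```text
short [17.61  0.3  52.53] foot [16.1   0.31 48.  ]
long [ 13.35 -12.25  52.53] [ 10.03 -12.15  52.53] foot L [ 14.87 -10.2   48.  ] R [14.91 11.05 48.  ]
0.0225319885613066
```

Request:
send_rows(xyz=[[0.4,-0.5,0],[0.9,-1.0,0],[0.9,-1.0,1],[0.9,-1.0,3],[0.9,-1.0,5.5],[0.9,-1.0,8.5],[0.9,-1.0,11],[0.9,-1.0,13],[0.9,-1.0,14],[0.9,-1.0,14.5]], dr=[[0,0,0],[0,0,0],[0,0,0],[0,0,0],[0,0,0],[0,0,0],[0,0,0],[0,0,0],[0,0,0],[0,0,0]])

```text
time: 14.77
position: [0.535, 0.265, 0.0556]
tool_rot: [0.067, -3.141, 0.0]
ft_force: [-0.5, -0.4, -1.5]
grip_width: 0.255
grip_force: 25.0
```

Request:
send_rows(xyz=[[0,0,0],[0,0,0],[0,0,0],[0,0,0],[0,0,0],[0,0,0],[0,0,0],[0,0,0],[0,0,0],[0,0,0]], dr=[[0,0,0],[0,0,0],[0,0,0],[0,0,0],[0,0,0],[0,0,0],[0,0,0],[0,0,0],[0,0,0],[0,0,0]])

```text
time: 15.6
position: [0.5352, 0.2651, 0.056]
tool_rot: [-0.067, 3.141, 0.0]
ft_force: [0.2, 0.2, -1.0]
grip_width: 0.248
grip_force: 25.0
```

```bash
python3 - <<'E'
from h import *
s=get_state();im=get_image("wrist");np.save("w8.npy",im);C=cam("wrist",s);Rm=R.from_rotvec(s["tool_rot"]).as_matrix();p=np.array(s["position"])
print(p.round(4),s["ft_force"].round(2),s["torque"].round(3))
h=cv2.cvtColor(im,cv2.COLOR_RGB2HSV).astype(int)
for c in(250,258,266): print("col",c,"rows190-206 V",h[188:206,c,2].tolist(),"S",h[188:206,c,1].tolist())
for r in(200,203,206): print("row",r,"cols232-250 V",h[r,232:250,2].tolist(),"S",h[r,232:250,1].tolist()," right V",h[r,266:278,2].tolist())
zf=p[2]-.048
# where edges would be: short arm inner top edge for square at estimate, foot/seal face at z=.018 for nominal
for q in([16.1,0,p[2]*1000-18],[16.1,-10.4,p[2]*1000-18],[16.1,11.5,p[2]*1000-18]): print(q,proj(C,p+Rm@np.array(q)/1000)[0].round(2))
E
```

```text
[0.5352 0.2651 0.056 ] [ 0.21  0.15 -0.99] [ 0.071 -0.02   0.022]
col 250 rows190-206 V [222, 226, 224, 227, 227, 225, 224, 223, 221, 219, 198, 152, 125, 118, 117, 107, 102, 89] S [142, 138, 141, 139, 139, 141, 141, 140, 141, 143, 143, 139, 135, 134, 131, 129, 108, 95]
col 258 rows190-206 V [224, 225, 225, 227, 224, 227, 224, 222, 222, 219, 198, 153, 124, 118, 114, 110, 99, 92] S [140, 139, 138, 140, 143, 139, 141, 145, 141, 143, 140, 140, 134, 134, 136, 127, 113, 94]
col 266 rows190-206 V [225, 225, 224, 227, 227, 226, 224, 223, 221, 222, 225, 225, 223, 219, 217, 197, 163, 119] S [139, 139, 140, 139, 140, 141, 143, 142, 142, 145, 143, 142, 143, 146, 142, 142, 130, 109]
row 200 cols232-250 V [148, 150, 150, 143, 131, 122, 119, 115, 111, 118, 119, 124, 125, 122, 123, 122, 124, 125] S [138, 138, 134, 134, 136, 132, 129, 124, 126, 128, 139, 132, 131, 136, 135, 134, 130, 131]  right V [223, 225, 223, 224, 226, 223, 224, 225, 223, 225, 225, 224]
row 203 cols232-250 V [112, 114, 115, 115, 116, 114, 112, 106, 108, 105, 109, 107, 108, 109, 108, 105, 106, 110] S [132, 132, 135, 133, 130, 127, 130, 128, 116, 121, 117, 129, 127, 124, 127, 138, 132, 130]  right V [197, 204, 203, 204, 206, 207, 212, 219, 219, 220, 214, 206]
row 206 cols232-250 V [113, 115, 114, 117, 116, 109, 110, 106, 102, 100, 97, 88, 85, 84, 86, 88, 88, 83] S [131, 133, 127, 129, 130, 138, 132, 128, 110, 89, 84, 75, 81, 88, 80, 84, 81, 80]  right V [94, 99, 100, 104, 109, 130, 148, 157, 160, 163, 155, 144]
[16.1, 0, np.float64(37.99933307978252)] [255.55 204.77]
[16.1, -10.4, np.float64(37.99933307978252)] [241.29 204.75]
[16.1, 11.5, np.float64(37.99933307978252)] [271.3 204.8]
```

The foot is inside the corner just above the board with no contact forces. Now I lower it gently until it presses.

Request:
send_rows(xyz=[[0,0,0.3],[0,0,0.6],[0,0,0.9],[0,0,1.2],[0,0,1.5],[0,0,1.7],[0,0,1.9],[0,0,1.9],[0,0,1.9],[0,0,1.9]], dr=[[0,0,0],[0,0,0],[0,0,0],[0,0,0],[0,0,0],[0,0,0],[0,0,0],[0,0,0],[0,0,0],[0,0,0]])

```text
time: 16.48
position: [0.5352, 0.2651, 0.0541]
tool_rot: [0.067, -3.141, -0.0]
ft_force: [-0.8, 0.1, -0.8]
grip_width: 0.253
grip_force: 25.0
```

Request:
send_rows(xyz=[[0,0,0.1],[0,0,0.2],[0,0,0.3],[0,0,0.4],[0,0,0.5],[0,0,0.5],[0,0,0.5],[0,0,0.5],[0,0,0.5],[0,0,0.5]], dr=[[0,0,0],[0,0,0],[0,0,0],[0,0,0],[0,0,0],[0,0,0],[0,0,0],[0,0,0],[0,0,0],[0,0,0]])

```text
time: 17.32
position: [0.5352, 0.2651, 0.0537]
tool_rot: [-0.067, 3.141, 0.0]
ft_force: [-2.1, -0.4, 4.2]
grip_width: 0.25
grip_force: 25.0
```

Request:
send_rows(xyz=[[0,0,0.05],[0,0,0.1],[0,0,0.15],[0,0,0.2],[0,0,0.25],[0,0,0.25],[0,0,0.25],[0,0,0.25],[0,0,0.25],[0,0,0.25]], dr=[[0,0,0],[0,0,0],[0,0,0],[0,0,0],[0,0,0],[0,0,0],[0,0,0],[0,0,0],[0,0,0],[0,0,0]])

```text
time: 18.15
position: [0.5352, 0.2651, 0.0535]
tool_rot: [-0.067, 3.141, 0.0]
ft_force: [-2.6, -1.8, 5.7]
grip_width: 0.25
grip_force: 25.0
```

Request:
send_rows(xyz=[[0,0,0],[0,0,0],[0,0,0],[0,0,0],[0,0,0],[0,0,0],[0,0,0],[0,0,0],[0,0,0],[0,0,0]], dr=[[0,0,0],[0,0,0],[0,0,0],[0,0,0],[0,0,0],[0,0,0],[0,0,0],[0,0,0],[0,0,0],[0,0,0]])

```text
time: 18.98
position: [0.5352, 0.2651, 0.0535]
tool_rot: [-0.067, 3.141, 0.0]
ft_force: [-2.0, -1.2, 4.6]
grip_width: 0.251
grip_force: 25.0
```

```bash
python3 - <<'E'
from h import *
f=[]
for i in range(8):
    im=get_image("wrist");f.append(get_state()["ft_force"])
s=get_state();print(np.round(f,2).tolist(),s["position"].round(4))
h=cv2.cvtColor(im,cv2.COLOR_RGB2HSV).astype(int)
p=s["position"];C=cam("wrist",s);Rm=R.from_rotvec(s["tool_rot"]).as_matrix()
for c in(290,305): print("short S",c,h[196:212,c,1].tolist(),h[196:212,c,2].tolist())
for c in(250,258): print("col",c,"rows200-212 V",h[200:212,c,2].tolist(),"S",h[200:212,c,1].tolist())
for r in(207,209): print("row",r,"cols234-248 V",h[r,234:248,2].tolist(),"S",h[r,234:248,1].tolist())
c=square(cam("top"),get_image("top"),(148,137,190,192)) 
print(c[0],c[1])
E
```

```text
[[-2.42, -1.77, 4.77], [-2.44, -0.64, 4.26], [-2.56, -1.37, 6.19], [-1.81, -1.89, 5.5], [-1.98, -0.77, 5.42], [-3.01, -0.69, 5.46], [-2.56, -0.49, 5.01], [-2.28, -2.42, 5.21]] [0.5352 0.2651 0.0536]
short S 290 [143, 143, 144, 142, 141, 141, 141, 142, 133, 103, 63, 47, 50, 49, 47, 49] [219, 220, 222, 224, 225, 225, 222, 219, 198, 164, 137, 129, 128, 124, 124, 120]
short S 305 [141, 141, 144, 142, 142, 140, 145, 143, 125, 85, 60, 51, 49, 45, 51, 46] [221, 220, 221, 222, 222, 223, 218, 195, 151, 126, 124, 125, 125, 126, 126, 123]
col 250 rows200-212 V [150, 122, 114, 113, 107, 95, 86, 86, 85, 83, 82, 82] S [139, 134, 134, 135, 126, 105, 86, 74, 75, 80, 81, 75]
col 258 rows200-212 V [152, 125, 115, 113, 108, 95, 88, 83, 86, 84, 86, 82] S [141, 129, 135, 131, 125, 110, 93, 86, 77, 79, 74, 84]
row 207 cols234-248 V [112, 117, 112, 114, 112, 106, 99, 98, 94, 88, 86, 86, 84, 84] S [137, 129, 137, 134, 134, 125, 113, 88, 76, 75, 83, 77, 85, 79]
row 209 cols234-248 V [112, 112, 112, 111, 107, 104, 95, 92, 85, 85, 80, 84, 83, 85] S [137, 132, 143, 138, 133, 132, 118, 89, 81, 78, 80, 85, 74, 84]
[511.9886  229.36487] 91.448616
```

Request:
send_rows(xyz=[[0,0,0.05],[0,0,0.1],[0,0,0.15],[0,0,0.2],[0,0,0.22],[0,0,0.22],[0,0,0.22],[0,0,0.22],[0,0,0.22],[0,0,0.22]], dr=[[0,0,0],[0,0,0],[0,0,0],[0,0,0],[0,0,0],[0,0,0],[0,0,0],[0,0,0],[0,0,0],[0,0,0]])

```text
time: 20.27
position: [0.5352, 0.2651, 0.0534]
tool_rot: [-0.067, 3.141, 0.0]
ft_force: [-3.0, -1.6, 6.0]
grip_width: 0.253
grip_force: 25.0
```

Request:
send_rows(xyz=[[0,0,0],[0,0,0],[0,0,0],[0,0,0],[0,0,0],[0,0,0],[0,0,0],[0,0,0],[0,0,0],[0,0,0]], dr=[[0,0,0],[0,0,0],[0,0,0],[0,0,0],[0,0,0],[0,0,0],[0,0,0],[0,0,0],[0,0,0],[0,0,0]])

```text
time: 21.1
position: [0.5352, 0.2651, 0.0535]
tool_rot: [-0.067, 3.141, 0.0]
ft_force: [-3.7, -1.4, 6.5]
grip_width: 0.251
grip_force: 25.0
```

```bash
python3 - <<'E'
from h import *
f=[]
for i in range(10):
    im=get_image("wrist");f.append(get_state()["ft_force"])
s=get_state();print(np.mean(f,0),np.std(f,0),s["position"].round(4),s["tool_rot"].round(4),s["torque"].round(2))
E
```

```text
[-3.01027129 -1.10937165  5.92416819] [0.450594   0.41932806 0.50127654] [0.5352 0.2651 0.0535] [-6.7100e-02  3.1408e+00  2.0000e-04] [-0.31  0.69 -0.02]
```

Request:
send_rows(xyz=[[0,0,0.05],[0,0,0.1],[0,0,0.15],[0,0,0.15],[0,0,0.15],[0,0,0.15],[0,0,0.15],[0,0,0.15],[0,0,0.15],[0,0,0.15]], dr=[[0,0,0],[0,0,0],[0,0,0],[0,0,0],[0,0,0],[0,0,0],[0,0,0],[0,0,0],[0,0,0],[0,0,0]])

```text
time: 22.43
position: [0.5352, 0.2651, 0.0534]
tool_rot: [-0.067, 3.141, 0.0]
ft_force: [-3.4, -1.9, 7.3]
grip_width: 0.253
grip_force: 25.0
```

```bash
python3 - <<'E'
from h import *
f=[]
for i in range(10):
    im=get_image("wrist");f.append(get_state()["ft_force"])
s=get_state();m=np.mean(f,0);print(m,s["position"].round(4),s["grip_force"],s["time"])
if 5.8<m[2]<8.5: print(close_job())
E
```

```text
[-2.84280264 -1.20191295  6.60928736] [0.5352 0.2651 0.0534] 24.993196476716548 22.9333
the job is handed in; nothing more can be done
None
```

I inked the oblong seal and handed the job in with it still gripped and pressed upright in the square's inner corner at about 8 N (6.6 N at the wrist plus the seal's weight), an estimated 0.6 mm off both arms at 22.9 s; I could not confirm at the end that the square had not shifted, because the arm hid it from the top camera.

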